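# Check the bench pull gauge to its red clip

## Task

Check the bench pull gauge: fit the blue T-handle fully down onto the square spindle of the gauge's slide (the spindle may stand turned at any angle: look or feel for how it fits), and with it draw the slide out until the yellow rider that it pushes along has its black line level with the white line on the red clip; do not overshoot, and hold it there for a good second. Then ease the slide all the way back home under control, never letting it snap back, and leave the handle sitting on the spindle and the rider at the clip. Let only the slide move the rider, and leave the other things on the bench where they are.

Things in the scene. Friction and masses are not known exactly. Their poses are not given: they have to be found in the camera images.
- gauge: the fixed pull gauge: aluminium base plate 310 x 130 mm, 12 mm thick, with a blue spring housing (52 mm high, 50 mm wide) over its far end, from 44 to 150 mm along +x. Origin under the plate's centre, on the bench. The slide is drawn out along the gauge's own -x. The rider's track, 26 mm wide, runs along x at y = -36 mm, between low rails on the plate
- slide (a joint): how far the black slide is drawn out (m): 0 is home against its stop, 0.092 the end. A spring draws it home with 4 N at 0 and 1.3 N more per 10 mm, plus slight friction
- spindle (a point): foot of the upright steel spindle, on its axis, on the slide's flat top, 36 mm above the bench, moving with the slide (above the gauge's origin at home). 16 mm square, 26 mm high, top 6 mm tapered. It swivels stiffly and stands turned by an unknown angle, up to 45 degrees either way from the gauge's axes; the point's axes are the slide's and do not show it: look, or feel for it with the handle
- tab (a point): middle of the front (-x) face of the slide's side tab, the face that pushes the rider, 27 mm above the bench
- rider: yellow rider, loose in its track, 30 mm along x, 22 mm wide, 20 mm high, a black line across the middle of its top. Origin under its middle, on the base plate, so the line is at the origin's x; axes as the gauge's. It lies just ahead of the tab, is pushed by it (touching 15 mm behind the line) and stays where it is left
- clip: red clip, 12 mm along x, 26 mm along y, top 38 mm above the bench, fixed on the outer wall of the rider's track; the white line across its top lies at its origin's x, and marks where the rider's line must come. Its axes are the gauge's. Where it sits along the track varies (the slide must be drawn out 50 to 78 mm)
- handle: loose T-handle, 66 mm high, 160 g, upright on the bench. Origin: middle of its underside, the mouth of its square bore (18 mm square along its x and y, 30 mm deep, chamfered). Steel hub 38 x 38 mm, 36 mm high; then a 14 mm neck; then the blue grip bar 14 mm (x) by 95 mm (y), 44 to 66 mm up. It fits in any of four quarter turns; fully down, its origin meets point spindle
- jar: bystander: loose amber jar, 60 mm across, 100 mm high, origin under its centre
- dish: bystander: loose closed culture dish with red medium, 94 mm across, 17 mm high, origin under its centre
- impeller: bystander: loose steel stirrer impeller with six blades, 170 mm across, 55 mm high, origin under its centre
Mind the look-alikes: they are no part of the job. Of the things shaped like the handle, the bare steel one is meant.

How it is judged:
By the outcome, as a careful person would: the job done as asked, in the order asked, and still so for the second after the job is handed in, with the robot touching nothing.
It also fails if it takes over 69 s, if anything falls off the work surface, if the arm or the gripper's body presses on something with over 40 N, if the wrist force passes 120 N, or if a joint passes its speed limit or range.

## Robot

A 7-joint arm with a two-finger parallel gripper is mounted at the origin on the work surface. World frame = base frame: x ahead of the robot, y to its left, z up, the work surface at z = 0. Lengths are in mm, angles in rad, forces in N, time in s.
With the tool pointing down it reaches from about 400 to 925 mm from the base axis. Payload 4.1 kg.
Tool frame: the origin (TCP) lies between the finger pads; the fingertips stand 22 mm ahead of it and the grasp point (between the pads) lies 3 mm ahead of it; z points along the fingers, y is the line along which they close (so a half turn about z gives the same grasp; the last joint's range is limited). The gripper opens to 85 mm and grips with 20 to 120 N. Pads are 22 mm wide; open, the fingers measure 114 mm over their backs; the gripper's body (76 mm by 85 mm) begins 54 mm behind the grasp point. The pads swing forward as they close: fully open they stand 13 mm farther back than shut.
Start: joints at [1.079, 0.398, 0.045, 1.537, -0.019, 1.207, -0.051], TCP at [248.844, -600.518, 220.947] pointing down, gripper open.
Joint ranges: [-2.82, 2.82], [-0.49, 2.23], [-1.37, 1.46], [0, 2.46], [-1.36, 4.5], [0.23, 2], [-2.94, 2.94]. Speed limits (rad/s): [2.57, 2.57, 3.14, 3.14, 3.14, 3.14, 3.14].

## Interface

Orientations are given as a unit quaternion [x, y, z, w].
In Python, from workcell import bot, viewer gives the robot as it stands. The module is installed in compiled form; this text tells all that it offers.
- The arm moves only by the tool move_arm, never from a script. Its argument "plan" is a list of rows, each a list of 3 entries, a list of its own where there are three numbers: the shift along the tool's x, y, z scaled (see below), then the turn, a rotation vector about the tool's x, y, z scaled (see below), then the opening, from 0 (shut) to 1 (fully open). In form: [[[dx, dy, dz], [wx, wy, wz], hand], ...]. A call has 1 to 20 rows; each row is the pose to reach, as a shift and turn from the pose commanded when the call began, along the tool's axes at that moment; what a row does not reach only later rows make up. The controller multiplies each number of a shift by 0.2 m and each number of a turn by 45 degrees. A row lasts 1/12 s, in which the tool goes at most 41.7 mm and 7.16 degrees, less where a joint would pass 70% of its speed; a pose out of reach is approached as far as the arm can. A call with a number of a shift or a turn outside -1 to 1 is refused whole. A call with a gripper value outside its range is refused whole. The fingers move at their own pace and stop on an object; "grip_force" is the grip in N (left out, the last holds). Time passes only in rows, so rows that repeat a pose let the fingers close. It gives the time, the measured TCP pose, the force, the opening and the grip force at its end, in the units of the state.
- bot.sense(): the state, without advancing time (a new reading comes with each control period).
- viewer.capture(name): name is "scene" or "top" or "wrist"; returns a dict with "frame" (480x640x3 uint8, blue, green, red), "intrinsics" (3x3 intrinsics, pixels), "dist" ([k1, k2, p1, p2, k3] as OpenCV has them; the pictures are not rectified), "extrinsics" (4x4, takes a point from world to camera coordinates); the wrist camera has in their place "hand_eye" (4x4, takes a point from camera to tool coordinates, whose origin is the TCP and whose axes are the flange's). Camera axes: x right, y up, looking along -z (the intrinsics and any distortion apply to the point x, -y, -z); pixel columns grow to the right and rows downward; lengths in mm; the calibration is good to about 2 mm. A picture is of the moment at which its call begins: read the wrist's pose just before it. There is no depth.
- bot.job_done(): hands the job in; it is judged then, once.
The state is a dict: "time_s": time; "joint_positions": joint angles; "qvel": joint speeds; "effort": joint torques, N m; "tcp_pos": TCP position; "tool_rot": TCP orientation; "contact_force": force on the tool from outside, world axes, zero at the start; "torque": the same for the moment, N m; "width": finger opening in mm; "grasp_force": force on a finger pad.
Only numpy, scipy, OpenCV 4.12 (cv2) and the standard library are available. Lean on these libraries where they do the work, as an engineer would, in place of code of your own. Each camera call takes 0.05 s, during which the arm holds its last target. There are 200 camera calls.

## Working session

There is one attempt and no reset: what is moved stays moved. The work goes in short steps, Python scripts to look and compute and a tool call to move; the robot and the scene stay as the last step left them, time stands still between calls to the robot, and variables do not carry over. Pictures are saved under pics/ and viewed, at most 10 in all, crops included, and the job is handed in when it is done.

Besides the shell and the picture viewer there is one more tool, called in YAML: its name, and indented under it one key for each argument. move_arm: Moves the arm, as the interface text tells. Its arguments: {"type":"object","properties":{"plan":{"type":"array","items":{"type":"array"}},"grip_force":{"type":"number"}},"required":["plan"]}

```bash
mkdir -p pics
cat > h.py <<'E'
import numpy as np, cv2
from workcell import bot, viewer
from scipy.spatial.transform import Rotation as R
def grab(name):
    s=bot.sense(); c=viewer.capture(name)
    if name=="wrist":
        T=np.eye(4);T[:3,:3]=R.from_quat(s["tool_rot"]).as_matrix();T[:3,3]=s["tcp_pos"]
        C=T@np.array(c["hand_eye"])
    else: C=np.linalg.inv(np.array(c["extrinsics"]))
    return dict(f=np.array(c["frame"]),K=np.array(c["intrinsics"],float),d=np.array(c["dist"],float),C=C)
def rays(v,px):
    u=cv2.undistortPoints(np.array(px,float).reshape(-1,1,2),v["K"],v["d"]).reshape(-1,2)
    r=np.c_[u[:,0],-u[:,1],-np.ones(len(u))]@v["C"][:3,:3].T
    return v["C"][:3,3],r/np.linalg.norm(r,axis=1)[:,None]
def plane(v,px,z):
    o,r=rays(v,px); return o+r*((z-o[2])/r[:,2])[:,None]
def proj(v,P):
    W=np.linalg.inv(v["C"]);q=np.atleast_2d(P)@W[:3,:3].T+W[:3,3];q=q*[1,-1,-1]
    return cv2.projectPoints(q,np.zeros(3),np.zeros(3),v["K"],v["d"])[0].reshape(-1,2)
def tri(v1,p1,v2,p2):
    o1,a=rays(v1,[p1]);o2,b=rays(v2,[p2]);a=a[0];b=b[0]
    t=np.linalg.lstsq(np.c_[a,-b],o2-o1,rcond=None)[0]
    A=o1+t[0]*a;B=o2+t[1]*b; return (A+B)/2,np.linalg.norm(A-B)
def save(v,n):
    np.savez(n,**v); cv2.imwrite(f"pics/{n}.png",v["f"])
def load(n): return dict(np.load(n+".npz"))
E
python3 - <<'E'
from h import *
print(bot.sense())
for n in("scene","top","wrist"):
    v=grab(n);save(v,n+"0");print(n,v["C"].round(3).tolist(),v["K"].tolist(),v["d"])
E
```

```text
{'time_s': 0.0, 'joint_positions': array([ 1.07898068,  0.39921818,  0.04504298,  1.53789398, -0.01868212,
        1.20694113, -0.05068933]), 'qvel': array([ 6.55245799e-05,  4.82899608e-04, -1.84322416e-03,  9.09749562e-04,
        2.41930593e-04, -1.46783688e-05, -5.42976736e-04]), 'effort': array([ 1.96289711e-04, -4.75119674e+01,  1.36446118e+00, -2.54220271e+01,
        1.14220465e-02,  9.49226436e-03,  4.31650193e-06]), 'tcp_pos': array([ 248.5616795 , -599.8639855 ,  219.84057565]), 'tool_rot': array([ 9.80761640e-01,  1.95206470e-01, -2.77386580e-04, -9.81276772e-04]), 'contact_force': array([ 0.98863261, -0.84210474, -0.03108877]), 'torque': array([0.04991189, 0.03018356, 0.04029856]), 'grasp_force': 0.0, 'width': 85.31576157217107}
scene [[-0.435, -0.589, 0.681, 1763.115], [0.9, -0.271, 0.341, 605.857], [-0.016, 0.761, 0.648, 1199.89], [0.0, 0.0, 0.0, 1.0]] [[607.0563087793137, 0.0, 321.0112658466962], [0.0, 607.0563087793137, 239.2209334513648], [0.0, 0.0, 1.0]] [-0.15670811  0.          0.          0.          0.        ]
top [[0.02, 0.984, -0.179, 325.917], [-1.0, 0.019, -0.002, -7.654], [0.001, 0.179, 0.984, 1358.109], [0.0, 0.0, 0.0, 1.0]] [[581.249946017546, 0.0, 320.7789573796843], [0.0, 581.249946017546, 236.42245094471346], [0.0, 0.0, 1.0]] [-0.0420273  0.         0.         0.         0.       ]
wrist [[0.384, 0.875, 0.297, 324.625], [-0.924, 0.364, 0.121, -569.254], [-0.002, -0.32, 0.947, 373.425], [0.0, 0.0, 0.0, 1.0]] [[397.93168113248873, 0.0, 317.0444241042273], [0.0, 397.93168113248873, 242.82755047450428], [0.0, 0.0, 1.0]] [-0.07234458  0.          0.          0.          0.        ]
```

View pics/top0.png

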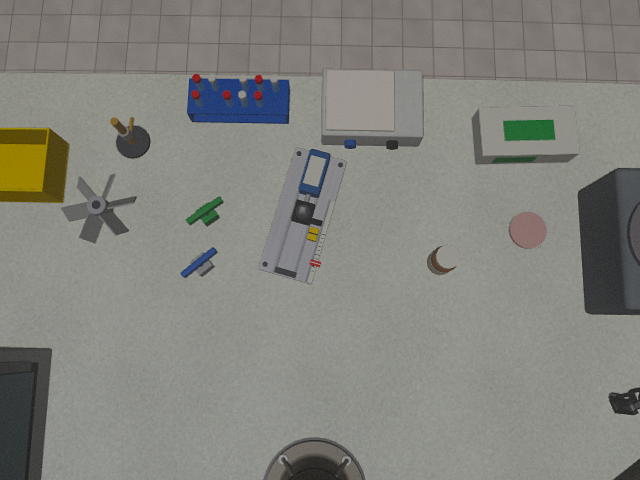

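View pics/scene0.png

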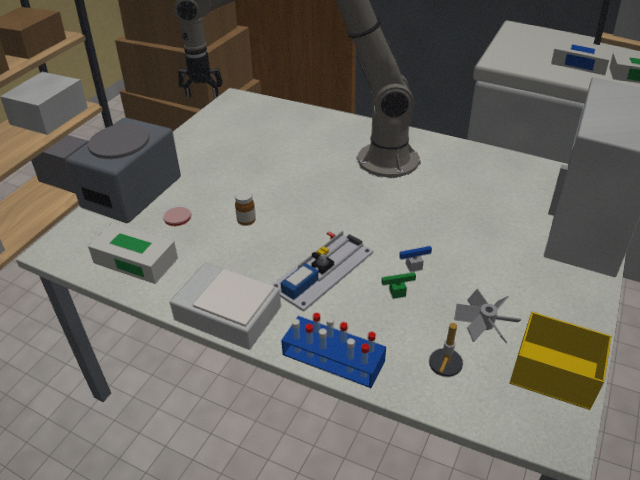

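The top view shows the blue-barred handle with a steel hub at about (199,262), with the green look-alike at (205,211). The gauge's spindle is near (303,212), the rider at (313,233) and the clip at (315,263). In the scene view the handle is at (415,253) and the gauge at (325,268).

Run:
```python
from h import *
t=load("top0");s=load("scene0")
def mask(v,lo,hi,roi):
    x0,y0,x1,y1=roi;m=np.zeros(v["f"].shape[:2],np.uint8)
    h=cv2.cvtColor(v["f"],cv2.COLOR_BGR2HSV);m[y0:y1,x0:x1]=cv2.inRange(h,lo,hi)[y0:y1,x0:x1];return m
def cen(m):
    n,l,st,c=cv2.connectedComponentsWithStats(m);i=1+np.argmax(st[1:,4]);r=cv2.minAreaRect(np.argwhere(l==i)[:,::-1].astype(np.float32));return c[i],st[i],cv2.boxPoints(r)
B=((105,120,50),(125,255,255))
a=cen(mask(t,*B,(170,240,230,285)));b=cen(mask(s,*B,(395,240,440,265)))
print("bar",a[0],b[0],tri(t,a[0],s,b[0]),plane(t,[a[0]],66),plane(t,a[2],66).round(1).tolist())
a=cen(mask(t,*B,(290,140,340,200)));print("housing",plane(t,a[2],52).round(1).tolist())
for n,p,z in(("spindle",(303,212),50),("rider",(313,233),32),("clip",(315,263),38),("c1",(261,268),12),("c2",(311,283),12),("c3",(347,159),12),("c4",(297,149),12)):print(n,plane(t,[p],z).round(1))
q=R.from_quat(bot.sense()["tool_rot"]).as_matrix();print(q.round(3))
```

```text
bar [197.8583691  261.95708155] [414.94883721 252.08837209] (array([499.2643764 , 271.75213794,  55.70846852]), np.float64(1.2101786366709029)) [[497.6809827  270.11261881  66.        ]] [[473.0, 309.3, 66.0], [533.3, 239.5, 66.0], [523.2, 230.8, 66.0], [463.0, 300.5, 66.0]]
housing [[674.9, 49.4, 52.0], [774.8, 23.2, 52.0], [761.5, -22.4, 52.0], [662.0, 4.4, 52.0]]
spindle [[620.7  37.4  50. ]]
rider [[575.3  13.6  32. ]]
clip [[504.4   7.4  38. ]]
c1 [[493.7 133.3  12. ]]
c2 [[461.  16.  12.]]
c3 [[762.5 -64.2  12. ]]
c4 [[785.4  57.2  12. ]]
[[ 0.924  0.383 -0.001]
 [ 0.383 -0.924  0.001]
 [-0.    -0.001 -1.   ]]
```

```bash
cat >> h.py <<'E'
def frame(a):  # tool pointing down, tool x at world angle a (deg)
    c,s=np.cos(np.radians(a)),np.sin(np.radians(a)); return np.array([[c,s,0],[s,-c,0],[0,0,-1.]])
def moves(wps,p=None,q=None):
    s=bot.sense(); p=s["tcp_pos"] if p is None else np.array(p,float); Q=R.from_quat(s["tool_rot"]).as_matrix() if q is None else frame(q)
    for x,y,z,a in wps:
        T=frame(a);d=Q.T@(np.array([x,y,z])-p);w=np.degrees(R.from_matrix(Q.T@T).as_rotvec())
        print((d/200).round(4).tolist(),(w/45).round(4).tolist(),"rows>=%.1f"%max(np.linalg.norm(d)/41.7,np.linalg.norm(w)/7.16)); p=np.array([x,y,z]);Q=T
E
python3 -c "
from h import *
moves([(341,-441,220,40),(430,-285,220,57),(515,-125,200,74),(600,30,150,90),(560,130,150,120)])"
```

```text
[0.731, -0.5578, 0.0013] [-0.0019, -0.0002, -0.3886] rows>=4.4
[0.8423, -0.3115, 0.0] [0.0, 0.0, -0.3778] rows>=4.3
[0.9024, -0.0793, 0.1] [0.0, 0.0, -0.3778] rows>=4.4
[0.8621, 0.1949, 0.25] [0.0, 0.0, -0.3556] rows>=4.4
[0.5, -0.2, 0.0] [0.0, 0.0, -0.6667] rows>=4.2
```

move_arm:
  plan:
    - [[0.73,-0.56,0],[0,0,-0.39],1]
    - [[0.73,-0.56,0],[0,0,-0.39],1]
    - [[0.73,-0.56,0],[0,0,-0.39],1]
    - [[0.73,-0.56,0],[0,0,-0.39],1]
    - [[0.73,-0.56,0],[0,0,-0.39],1]
    - [[0.73,-0.56,0],[0,0,-0.39],1]

```text
time_s: 0.65
tcp_pos: [344.8, -435.7, 220.9]
tool_rot: [0.938, 0.347, 0.001, -0.001]
contact_force: [0.7, 1.5, -0.5]
width: 85.6
grasp_force: 0.0
```

move_arm:
  plan:
    - [[0.84,-0.31,0],[0,0,-0.38],1]
    - [[0.84,-0.31,0],[0,0,-0.38],1]
    - [[0.84,-0.31,0],[0,0,-0.38],1]
    - [[0.84,-0.31,0],[0,0,-0.38],1]
    - [[0.84,-0.31,0],[0,0,-0.38],1]
    - [[0.84,-0.31,0],[0,0,-0.38],1]

```text
time_s: 1.15
tcp_pos: [431.8, -281.8, 221.0]
tool_rot: [0.876, 0.482, 0.001, -0.0]
contact_force: [-0.3, 0.2, -0.1]
width: 85.0
grasp_force: 0.0
```

move_arm:
  plan:
    - [[0.9,-0.08,0.1],[0,0,-0.38],1]
    - [[0.9,-0.08,0.1],[0,0,-0.38],1]
    - [[0.9,-0.08,0.1],[0,0,-0.38],1]
    - [[0.9,-0.08,0.1],[0,0,-0.38],1]
    - [[0.9,-0.08,0.1],[0,0,-0.38],1]
    - [[0.9,-0.08,0.1],[0,0,-0.38],1]

```text
time_s: 1.65
tcp_pos: [515.1, -122.4, 200.4]
tool_rot: [0.796, 0.606, 0.001, -0.001]
contact_force: [-0.6, -0.1, -0.6]
width: 85.5
grasp_force: 0.0
```

move_arm:
  plan:
    - [[0.86,0.2,0.25],[0,0,-0.36],1]
    - [[0.86,0.2,0.25],[0,0,-0.36],1]
    - [[0.86,0.2,0.25],[0,0,-0.36],1]
    - [[0.86,0.2,0.25],[0,0,-0.36],1]
    - [[0.86,0.2,0.25],[0,0,-0.36],1]
    - [[0.86,0.2,0.25],[0,0,-0.36],1]
    - [[0.86,0.2,0.25],[0,0,-0.36],1]
    - [[0.86,0.2,0.25],[0,0,-0.36],1]
    - [[0.86,0.2,0.25],[0,0,-0.36],1]

```text
time_s: 2.4
tcp_pos: [598.8, 25.3, 151.1]
tool_rot: [0.706, 0.708, -0.001, 0.001]
contact_force: [-0.1, 0.3, 1.1]
width: 85.6
grasp_force: 0.0
```

```bash
python3 -c "
from h import *
s=bot.sense();print(s['time_s'],s['tcp_pos'],R.from_quat(s['tool_rot']).as_matrix().round(3).tolist(),abs(s['qvel']).max())
save(grab('wrist'),'w1')
moves([(560,130,150,120)])"
```

```text
2.4 [598.79645897  25.28280156 151.07043085] [[-0.003, 1.0, 0.0], [1.0, 0.003, -0.002], [-0.002, 0.0, -1.0]] 0.010675736430577442
[0.5216, -0.192, 0.0051] [-0.0001, 0.0024, -0.6617] rows>=4.2
```

View pics/w1.png

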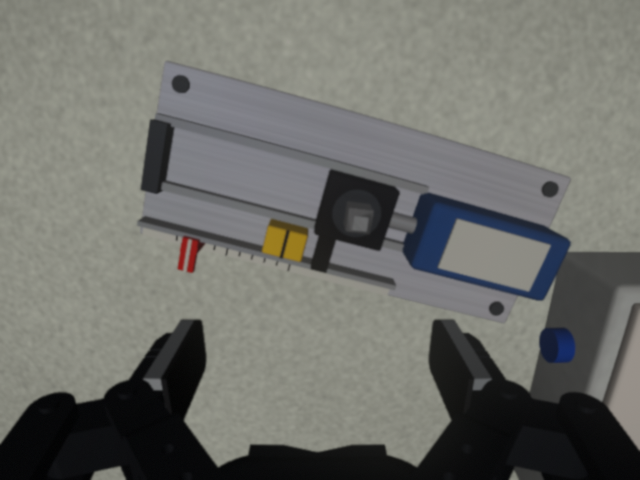

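The wrist view shows the gauge: spindle at about (358,218), tilted slightly, with the rider's black line at (286,241) and the clip at (189,254). The mounting holes are at (180,84), (550,189) and (497,309).

move_arm:
  plan:
    - [[0.52,-0.19,0],[0,0,-0.66],1]
    - [[0.52,-0.19,0],[0,0,-0.66],1]
    - [[0.52,-0.19,0],[0,0,-0.66],1]
    - [[0.52,-0.19,0],[0,0,-0.66],1]
    - [[0.52,-0.19,0],[0,0,-0.66],1]
    - [[0.52,-0.19,0],[0,0,-0.66],1]
    - [[0.52,-0.19,0],[0,0,-0.66],1]
    - [[0.52,-0.19,0],[0,0,-0.66],1]

```text
time_s: 3.12
tcp_pos: [560.7, 130.5, 150.8]
tool_rot: [0.501, 0.865, -0.0, 0.0]
contact_force: [0.1, 0.3, 0.2]
width: 85.4
grasp_force: 0.0
```

Run:
```python
from h import *
s=bot.sense();print(s['time_s'],s['tcp_pos'],abs(s['qvel']).max())
v=grab('wrist');save(v,'w2')
a=load('w1')
A=cv2.resize(a["f"][165:275,300:420],None,fx=5,fy=5,interpolation=cv2.INTER_CUBIC)
A=cv2.convertScaleAbs(A,alpha=1.8)
cv2.imwrite("pics/spc.png",A)
```

```text
3.1167 [560.67310427 130.47696288 150.83028013] 0.006037316387703922
```

View pics/w2.png

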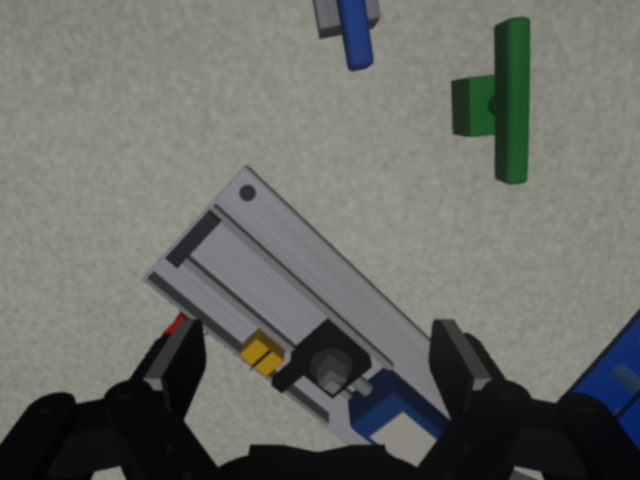

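View pics/spc.png

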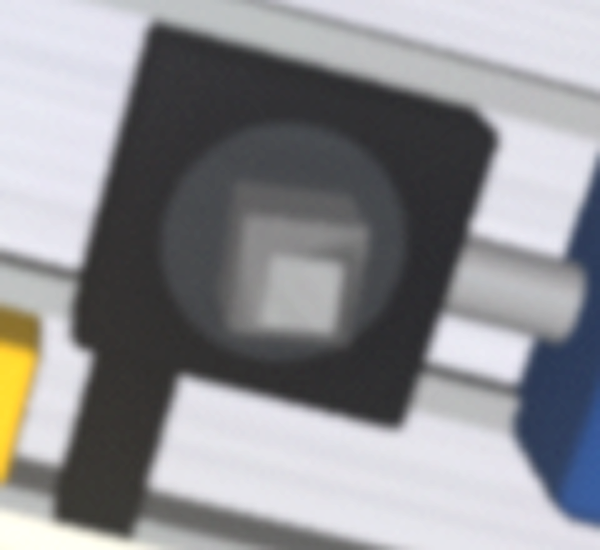

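In w2 the handle's bar end is at (357,40) and the rider at (262,352). The crop shows the spindle's flat top at about (304,294), its edges turned roughly 10° from the slide's. The slide's tab is at crop (115,450).

```bash
python3 - <<'E'
from h import *
a=load('w1');b=load('w2')
def comp(v,lo,hi,roi,gray=False):
    x0,y0,x1,y1=roi
    im=cv2.cvtColor(v["f"],cv2.COLOR_BGR2GRAY) if gray else cv2.cvtColor(v["f"],cv2.COLOR_BGR2HSV)
    S=8;im=cv2.resize(im[y0:y1,x0:x1],None,fx=S,fy=S,interpolation=cv2.INTER_CUBIC)
    m=cv2.inRange(im,lo,hi);n,l,st,c=cv2.connectedComponentsWithStats(m);i=1+np.argmax(st[1:,4])
    cs=cv2.findContours((l==i).astype(np.uint8),0,2)[0][0]
    f=lambda p:(np.array(p)+.5)/S-.5+[x0,y0]
    return f(c[i]),f(cv2.boxPoints(cv2.minAreaRect(cs))),st[i][4]/S/S,cs,f
g=cv2.cvtColor(a["f"],cv2.COLOR_BGR2GRAY);print(g[208:236:2,346:374:2])
for th in(85,92,100):
    c,bx,ar,*_=comp(a,th,255,(348,212,373,235),True);P=plane(a,bx,62)
    e=np.diff(np.r_[P,P[:1]],axis=0)[:,:2];ang=np.degrees(np.arctan2(e[:,1],e[:,0]))%90
    print("top sq",th,c.round(1),ar,plane(a,[c],62).round(1),np.linalg.norm(e,axis=1).round(1),ang.round(1))
# plate corners
C=plane(a,[(166,62),(571,178),(504,321)],12);print("plate",C.round(1).tolist(),np.linalg.norm(C[0]-C[1]),np.degrees(np.arctan2(*(C[1]-C[0])[1::-1])))
c,bx,ar,*_=comp(a,(20,120,60),(35,255,255),(255,210,315,270));print("yellow",c,ar)
for n,lo,hi,roi,z in(("hole1",0,70,(168,72,194,96),12),("hole2",0,70,(538,178,562,200),12),("hole3",0,70,(486,300,508,319),12)):
    c,bx,ar,*_=comp(a,lo,hi,roi,True);print(n,c.round(1),ar,plane(a,[c],z).round(1))
c,bx,ar,*_=comp(a,(0,120,60),(8,255,255),(172,230,206,278));print("clip",c,ar,plane(a,[c],38).round(1),plane(a,bx,38).round(1).tolist())
moves([(500,262,150,131)])
E
python3 - <<'E'
import cv2,numpy as np
a=cv2.imread("pics/w1.png")[205:280,165:345]
cv2.imwrite("pics/rc.png",cv2.resize(a,None,fx=4.4,fy=4.4,interpolation=cv2.INTER_CUBIC))
E
```

```text
[[ 50  59  67  67  66  65  60  59  58  57  56  54  54  47]
 [ 50  64  76  76  77  77  75  75  74  73  70  67  65  60]
 [ 52  66  77  76  77  77  76  76  77  77  75  73  71  66]
 [ 53  68  77  77  77  78  76  75  73  71  67  65  64  62]
 [ 55  70  78  77  86  90  88  84  78  74  68  61  59  57]
 [ 57  71  77  79  93 100 100  99 100  98  93  75  58  52]
 [ 57  71  77  81  95 100 101 101 102 102 100  79  57  49]
 [ 58  70  78  83  95 100 101  99 101 103 100  74  55  47]
 [ 59  70  77  85  96  98 100 100 100 101  97  68  53  44]
 [ 59  69  76  89  99  99  99 100 101 101  94  63  50  42]
 [ 62  68  76  90 100  99  98  98 100 100  89  58  47  41]
 [ 57  65  70  77  83  84  86  88  92  94  81  55  44  35]
 [ 44  48  49  52  52  53  57  58  60  63  60  51  38  27]
 [ 38  40  40  42  41  41  42  42  43  43  40  37  29  25]]
top sq 85 [359.5 223.3] 207.015625 [[625.4  38.3  62. ]] [9.6 9.7 9.6 9.8] [82.7 80.6 83.3 80.5]
top sq 92 [359.7 223.3] 173.46875 [[625.5  38.2  62. ]] [8.9 8.8 8.9 8.9] [82.9 80.9 83.6 80.7]
top sq 100 [361.  222.6] 91.796875 [[626.3  38.7  62. ]] [7.2 7.1 7.2 7.1] [85.8 83.8 86.3 83.7]
plate [[494.1, 139.0, 12.0], [791.2, 60.9, 12.0], [757.7, -61.4, 12.0]] 307.22309665753295 -14.741830136918635
yellow [284.83095219 240.45146259] 1325.109375
hole1 [180.4  83.7] 228.84375 [[503.1 124.6  12. ]]
hole2 [549.5 188.8] 185.3125 [[775.5  52.3  12. ]]
hole3 [496.  308.1] 143.25 [[748.6 -49.   12. ]]
clip [192.68852945 254.89688896] 223.875 [[509.1   7.3  38. ]] [[503.2, -5.5, 38.0], [509.8, 19.9, 38.0], [516.0, 18.8, 38.0], [509.5, -6.6, 38.0]]
[0.7194, 0.0644, 0.0035] [-0.0005, 0.001, -0.2466] rows>=3.5
```

View pics/rc.png

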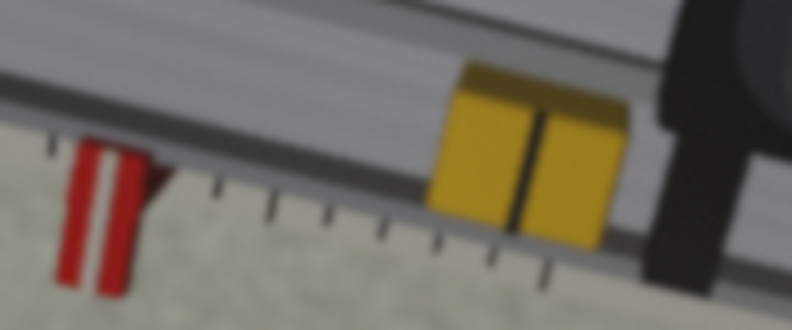

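The crop shows the rider's black line from (541,108) to (511,233), the clip's white line from (107,150) to (87,292), and the tab's front edge at about (650,270).

move_arm:
  plan:
    - [[0.72,0.06,0],[0,0,-0.25],1]
    - [[0.72,0.06,0],[0,0,-0.25],1]
    - [[0.72,0.06,0],[0,0,-0.25],1]
    - [[0.72,0.06,0],[0,0,-0.25],1]
    - [[0.72,0.06,0],[0,0,-0.25],1]
    - [[0.72,0.06,0],[0,0,-0.25],1]
    - [[0.72,0.06,0],[0,0,-0.25],1]

```text
time_s: 3.75
tcp_pos: [499.0, 261.5, 150.6]
tool_rot: [0.413, 0.911, -0.001, 0.0]
contact_force: [0.1, 0.4, -0.7]
width: 85.5
grasp_force: 0.0
```

Run:
```python
from h import *
a=load('w1')
th=np.radians(-14.7);ex=np.array([np.cos(th),np.sin(th)]);ey=np.array([-ex[1],ex[0]]);O=np.array([625.6,38.5])
G=lambda P:np.c_[(P[:,:2]-O)@ex,(P[:,:2]-O)@ey].round(1).tolist()
f=lambda px,s,o:np.array(px)/s+o
print("rider",G(plane(a,f([(541,108),(511,233)],4.4,[165,205]),32)))
print("clip",G(plane(a,f([(107,150),(87,292)],4.4,[165,205]),38)))
print("tab",G(plane(a,f([(660,250),(645,280)],4.4,[165,205]),27)))
P=plane(a,f([(270,255),(345,262),(335,333),(260,328)],5,[300,165]),62);e=np.diff(np.r_[P,P[:1]],axis=0)[:,:2];print("sq",P.mean(0),np.degrees(np.arctan2(e[:,1],e[:,0])).round(1),np.linalg.norm(e,axis=1))
P=plane(a,f([(245,215),(368,225)],5,[300,165]),56);e=P[1]-P[0];print(np.degrees(np.arctan2(e[1],e[0])),np.linalg.norm(e))
s=bot.sense();print(s['time_s'],s['tcp_pos'])
v=grab('wrist');save(v,'w3')
h=cv2.cvtColor(v["f"],cv2.COLOR_BGR2HSV);m=cv2.inRange(h,(105,120,40),(125,255,255))
n,l,st,c=cv2.connectedComponentsWithStats(m)
for i in np.argsort(-st[1:,4])[:3]+1:
    bx=cv2.boxPoints(cv2.minAreaRect(np.argwhere(l==i)[:,::-1].astype(np.float32)));print(st[i],c[i],plane(v,bx,66).round(1).tolist())
```

```text
rider [[-42.8, -25.4], [-42.5, -47.8]]
clip [[-109.0, -48.4], [-108.4, -74.0]]
tab [[-17.3, -46.3], [-18.4, -52.3]]
sq [626.04420947  37.81108738  62.        ] [ -5.2 -95.2 176.3  84.3] [9.54050319 9.41110896 9.62233917 9.65926891]
-4.431632775127642 15.908550162150558
3.75 [498.99734858 261.53917237 150.62329298]
[ 317  158   22  143 2800] [326.59035714 227.47214286] [[462.5, 302.2, 66.0], [471.8, 310.4, 66.0], [534.4, 241.5, 66.0], [523.9, 232.3, 66.0]]
[614 406  26  44 547] [628.68007313 424.88482633] [[767.4, 309.2, 66.0], [767.8, 322.3, 66.0], [823.8, 317.3, 66.0], [823.6, 303.2, 66.0]]
[525 472  19   8  94] [535.34042553 476.45744681] [[761.0, 225.3, 66.0], [773.9, 235.1, 66.0], [780.9, 230.1, 66.0], [767.8, 220.2, 66.0]]
```

View pics/w3.png

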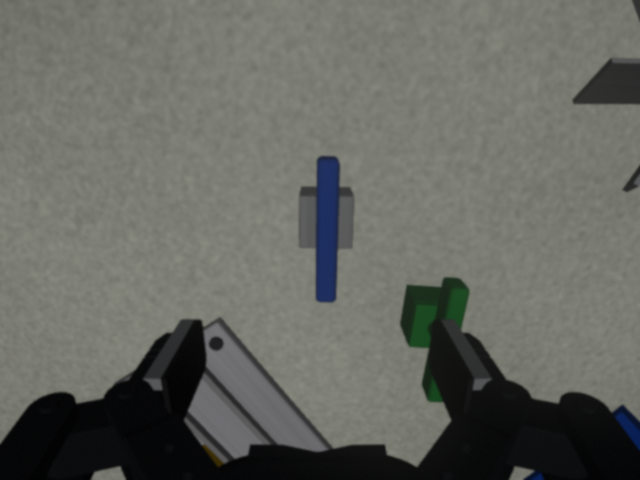

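w3 shows the handle bar centred at (327,227), with its steel hub below it. The green one at (435,340) is clear of the planned fingers if I narrow the opening first.

Run:
```python
from h import *
print(tri(load('top0'),(197.86,261.96),load('w3'),(326.6,227.5)))
moves([(498.2,271.6,63,131.8)])
```

```text
(array([498.18159061, 272.03987799,  56.1831897 ]), np.float64(1.6110635812398884))
[0.0433, 0.0312, 0.4377] [-0.0011, 0.0015, -0.0133] rows>=2.1
```

move_arm:
  plan:
    - [[0.043,0.031,0.1],[0,0,-0.013],0.5]
    - [[0.043,0.031,0.15],[0,0,-0.013],0.5]
    - [[0.043,0.031,0.15],[0,0,-0.013],0.5]
    - [[0.043,0.031,0.15],[0,0,-0.013],0.5]
    - [[0.043,0.031,0.25],[0,0,-0.013],0.5]
    - [[0.043,0.031,0.35],[0,0,-0.013],0.5]
    - [[0.043,0.031,0.437],[0,0,-0.013],0.5]
    - [[0.043,0.031,0.437],[0,0,-0.013],0.5]
    - [[0.043,0.031,0.437],[0,0,-0.013],0.3]
    - [[0.043,0.031,0.437],[0,0,-0.013],0]
    - [[0.043,0.031,0.437],[0,0,-0.013],0]
    - [[0.043,0.031,0.437],[0,0,-0.013],0]
    - [[0.043,0.031,0.437],[0,0,-0.013],0]
    - [[0.043,0.031,0.437],[0,0,-0.013],0]
    - [[0.043,0.031,0.437],[0,0,-0.013],0]
    - [[0.043,0.031,0.437],[0,0,-0.013],0]
  grip_force: 80

```text
time_s: 5.13
tcp_pos: [497.1, 273.8, 63.6]
tool_rot: [0.407, 0.914, -0.0, 0.0]
contact_force: [-0.0, -0.1, 0.7]
width: -0.3
grasp_force: 0.0
```

Run:
```python
from h import *
s=bot.sense();print(s['time_s'],s['tcp_pos'],s['width'],s['contact_force'],s['joint_positions'])
moves([(498.2,271.6,150,131.8),(535,220,150,142),(580,150,150,155),(625.6,38.5,150,174.5)])
```

```text
5.1333 [497.06686302 273.79069485  63.60528324] -0.2862957125587364 [-0.02057085 -0.09413006  0.68984129] [-0.04800724  0.49774004 -0.67849635  1.87567295  0.39151177  0.90414922
 -0.181206  ]
[-0.012, -0.0031, -0.432] [0.0001, 0.0003, 0.0044] rows>=2.1
[-0.315, -0.0348, 0.0] [0.0, 0.0, -0.2267] rows>=1.5
[-0.3928, -0.1373, 0.0] [0.0, 0.0, -0.2889] rows>=2.0
[-0.4422, -0.4089, 0.0] [0.0, 0.0, -0.4333] rows>=2.9
```

The gripper shut on nothing, so I'll look.

Run:
```python
from h import *
w=grab('wrist');save(w,'w4');t=grab('top');save(t,'top1');s=grab('scene');save(s,'scene1')
A=cv2.resize(t["f"][210:300,150:270],(400,300),interpolation=cv2.INTER_CUBIC);B=cv2.resize(s["f"][205:295,360:480],(400,300),interpolation=cv2.INTER_CUBIC)
cv2.imwrite("pics/m1.png",np.vstack([np.hstack([A,B]),np.hstack([cv2.resize(w["f"],(400,300)),np.zeros((300,400,3),np.uint8)])]))
```

```text
(no output)
```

View pics/m1.png

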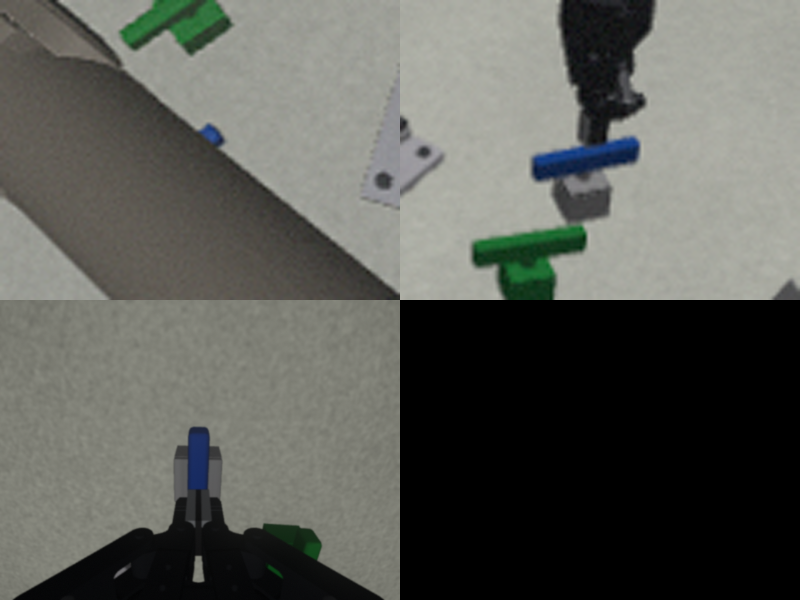

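The composite shows the bar still upright. In the wrist panel the shut fingertips end at about (199,490), overlying the bar's middle, and in the scene panel they look as if they end on or behind the bar. I'll check this by projection.

Run:
```python
from h import *
w=load('w4');s0=bot.sense();Rm=R.from_quat(s0["tool_rot"]).as_matrix();p=s0["tcp_pos"]
for z in(-10,3,22): print("tool z",z,proj(w,p+Rm@[0,0,z]).round(0),proj(load('scene1'),p+Rm@[0,0,z]).round(0))
d=np.array([-.667,.745,0]);c=np.array([498.2,271.6,0])
for n,v in(("w3",load('w3')),("w4",w),("sc",load('scene1'))):
    for z in (66,40,20): print(n,z,proj(v,[c+d*47.5+[0,0,z],c-d*47.5+[0,0,z]]).round(0).tolist())
    h=cv2.cvtColor(v["f"],cv2.COLOR_BGR2HSV);m=cv2.inRange(h,(105,120,40),(125,255,255));k,l,st,cc=cv2.connectedComponentsWithStats(m)
    print([st[i].tolist() for i in range(1,k) if st[i][4]>100])
g=cv2.cvtColor(w["f"],cv2.COLOR_BGR2GRAY);print(g[280:360:5,300:340:4])
```

```text
tool z -10 [[318. 321.]] [[417. 247.]]
tool z 3 [[318. 306.]] [[416. 251.]]
tool z 22 [[318. 287.]] [[416. 256.]]
w3 66 [[327.0, 156.0], [328.0, 301.0]]
w3 40 [[327.0, 152.0], [327.0, 285.0]]
w3 20 [[326.0, 149.0], [326.0, 274.0]]
[[317, 158, 22, 143, 2800], [614, 406, 26, 44, 547]]
w4 66 [[317.0, 209.0], [316.0, 406.0]]
w4 40 [[317.0, 195.0], [317.0, 372.0]]
w4 20 [[317.0, 187.0], [317.0, 350.0]]
[[301, 205, 33, 99, 3046]]
sc 66 [[431.0, 246.0], [400.0, 252.0]]
sc 40 [[430.0, 253.0], [399.0, 259.0]]
sc 20 [[429.0, 258.0], [399.0, 264.0]]
[[571, 45, 24, 9, 108], [565, 54, 30, 16, 310], [400, 246, 32, 13, 218], [281, 263, 38, 36, 460], [282, 316, 104, 72, 3552]]
[[60 41 44 44 44 43 43 40 45 94]
 [60 40 43 44 44 43 43 40 47 93]
 [54 41 44 43 42 42 42 39 49 93]
 [53 41 43 43 42 42 42 39 55 93]
 [54 40 43 42 42 41 40 38 57 93]
 [63 52 51 45 21 25 51 52 52 91]
 [63 52 51 44 21 24 52 52 53 88]
 [54 52 51 42 19 23 51 51 51 61]
 [48 52 51 41 20 22 51 52 51 31]
 [50 51 51 41 18 21 51 51 51 37]
 [51 51 51 39 18 19 50 51 51 43]
 [50 50 50 39 17 20 50 50 51 46]
 [50 50 50 37 17 18 50 51 51 47]
 [50 50 50 36 15 18 49 50 49 49]
 [49 50 50 34 16 16 48 49 50 49]
 [27 67 89 57 23 23 86 85 45 20]]
```

Run:
```python
from h import *
w=load('w4');a=load('w1')
from workcell import viewer
H=np.array(viewer.capture('wrist')["hand_eye"]);print(H.round(3).tolist())
def pt(v,P):
    return proj(v,(v["C"]@np.linalg.inv(H)@np.r_[P,1])[:3])[0].round(0).tolist()
for z in(-30,-20,-10,0,10,22): print(z,"shut",[pt(w,(x,0,z)) for x in(-11,0,11)],"open",[pt(a,(x,y,z)) for x in(-11,11) for y in(-57,-43,43)])
A=cv2.resize(w["f"][180:420,220:420],(500,600),interpolation=cv2.INTER_CUBIC);s=load('scene1')
B=cv2.resize(s["f"][210:280,385:445],(300,350),interpolation=cv2.INTER_CUBIC)
cv2.imwrite("pics/m2.png",cv2.convertScaleAbs(np.hstack([A,np.vstack([B,np.zeros((250,300,3),np.uint8)])]),alpha=1.7))
```

```text
[[0.001, 0.948, 0.32, 82.12], [1.0, -0.001, -0.0, -0.593], [-0.0, 0.32, -0.948, -153.466], [0.0, 0.0, 0.0, 1.0]]
-30 shut [[318.0, 374.0], [318.0, 349.0], [319.0, 322.0]] open [[167.0, 373.0], [203.0, 373.0], [433.0, 373.0], [159.0, 321.0], [197.0, 322.0], [440.0, 322.0]]
-20 shut [[318.0, 358.0], [318.0, 334.0], [318.0, 309.0]] open [[175.0, 357.0], [210.0, 358.0], [427.0, 358.0], [168.0, 308.0], [205.0, 308.0], [432.0, 308.0]]
-10 shut [[318.0, 344.0], [318.0, 321.0], [318.0, 297.0]] open [[183.0, 343.0], [216.0, 344.0], [420.0, 344.0], [177.0, 296.0], [211.0, 296.0], [425.0, 297.0]]
0 shut [[318.0, 332.0], [318.0, 309.0], [318.0, 286.0]] open [[190.0, 331.0], [221.0, 331.0], [415.0, 331.0], [185.0, 286.0], [217.0, 286.0], [419.0, 286.0]]
10 shut [[318.0, 320.0], [318.0, 299.0], [318.0, 277.0]] open [[196.0, 320.0], [226.0, 320.0], [410.0, 320.0], [191.0, 276.0], [222.0, 277.0], [414.0, 277.0]]
22 shut [[318.0, 308.0], [318.0, 288.0], [318.0, 267.0]] open [[203.0, 308.0], [231.0, 308.0], [405.0, 308.0], [199.0, 266.0], [228.0, 266.0], [408.0, 267.0]]
```

View pics/m2.png

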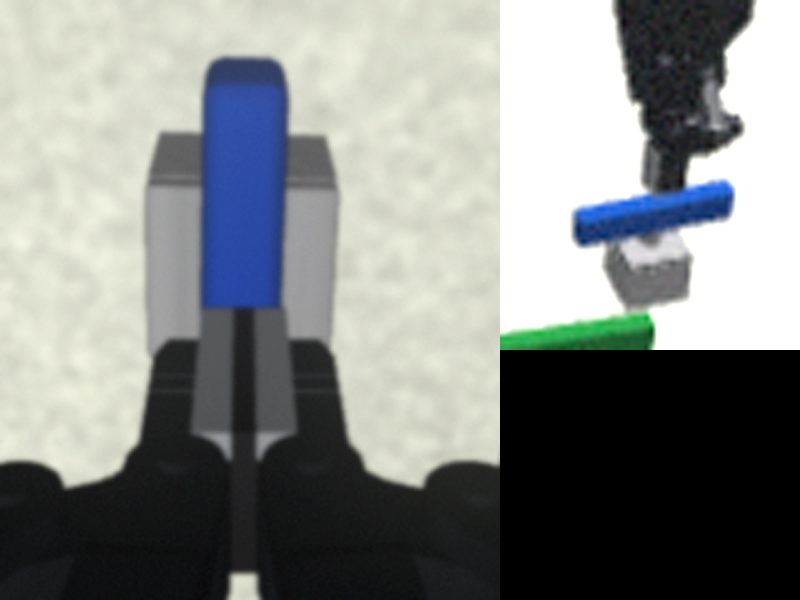

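m2 shows the shut grey pads (crop rows 308–432) ending on top of the bar, so the fingertips appear to be higher than I took them to be. I'll feel for it by lowering 2 mm with the fingers shut and reading the force.

move_arm:
  plan:
    - [[0,0,0.01],[0,0,0],0]
    - [[0,0,0.01],[0,0,0],0]
    - [[0,0,0.01],[0,0,0],0]

```text
time_s: 5.58
tcp_pos: [496.9, 273.7, 61.2]
tool_rot: [0.407, 0.914, -0.0, -0.0]
contact_force: [0.9, -0.9, 0.5]
width: -0.3
grasp_force: 0.0
```

move_arm:
  plan:
    - [[0,0,0.01],[0,0,0],0]
    - [[0,0,0.01],[0,0,0],0]
    - [[0,0,0.01],[0,0,0],0]

```text
time_s: 5.83
tcp_pos: [496.9, 273.7, 59.3]
tool_rot: [0.407, 0.914, -0.0, -0.0]
contact_force: [0.1, 0.2, 0.1]
width: 0.5
grasp_force: 0.0
```

move_arm:
  plan:
    - [[0,0,0.01],[0,0,0],0]
    - [[0,0,0.02],[0,0,0],0]
    - [[0,0,0.02],[0,0,0],0]

```text
time_s: 6.08
tcp_pos: [497.3, 274.1, 55.7]
tool_rot: [0.407, 0.914, 0.0, 0.0]
contact_force: [-0.3, -0.6, 2.5]
width: 0.3
grasp_force: 1.7
```

move_arm:
  plan:
    - [[0,0,0.01],[0,0,0],0]
    - [[0,0,0.015],[0,0,0],0]
    - [[0,0,0.015],[0,0,0],0]

```text
time_s: 6.33
tcp_pos: [498.1, 274.8, 55.8]
tool_rot: [0.407, 0.914, 0.0, 0.001]
contact_force: [-4.9, -3.0, 21.6]
width: -0.0
grasp_force: 10.8
```

Run:
```python
from h import *
s=bot.sense();print(s['time_s'],s['tcp_pos'],s['contact_force'])
w=grab('wrist');save(w,'w5');c=grab('scene');save(c,'scene2')
for v,x0 in((w,260),):
    h=cv2.cvtColor(v["f"],cv2.COLOR_BGR2HSV);m=cv2.inRange(h,(105,120,40),(125,255,255));k,l,st,cc=cv2.connectedComponentsWithStats(m);print([st[i].tolist() for i in range(1,k) if st[i][4]>100])
g=cv2.cvtColor(c["f"],cv2.COLOR_BGR2GRAY);print(g[232:264,405:432:2])
print(c["f"][232:264,418].tolist())
d=np.array([-.667,.745,0]);P=np.array([498.2,271.6,0])
print(proj(w,[P+d*47.5+[0,0,66],P-d*47.5+[0,0,66]]),proj(c,[s['tcp_pos']+[0,0,k] for k in(-22,0,10,16,30)]))
```

```text
6.3333 [498.05450955 274.84085342  55.75571998] [-4.92113038 -3.01397586 21.61157368]
[[299, 210, 35, 96, 3076]]
[[166 167 171  74  31  22  20  25  22  18  33  80 141 166]
 [166 166 169 129  57  22  22  23  21  27  33  81 120 165]
 [172 168 167 167  76  14  19  31  25  26  36  79  96 154]
 [169 169 168 167  66  26  15  26  19  44  40  88  84  89]
 [168 167 169 166  71  21  17  25  20  61  52  96 111  40]
 [167 167 169 169  90  20  19  30  29  27  42  55 119  41]
 [167 168 168 168 130  27  25  33  27  22  52  42  51  33]
 [171 168 167 169 162  38  23  36  20  21  27  25  39  20]
 [170 169 167 169 147  42  16  21  17  24  20  34  31  97]
 [169 170 168 167 145  40  23  18  27  19  20  31  59 167]
 [168 170 170 166 138  51  26  22  22  24  35  57 125 167]
 [172 170 171 166 120  59  33  17  23  77 107 123 169 168]
 [172 167 168 169 105  58  29  20  21 140 166 166 169 170]
 [169 166 166 168 108  60  30  24  24 162 167 158 152 166]
 [170 166 169 168 105  62  22  24  10 150 151 120 103 157]
 [171 169 169 169  87  58  27  27  19 102  84  65  62 108]
 [168 168 168 161  86  62  24  34  25  60  
[... 871 characters left out ...]
  67  78 128 167 169 164 163]]
[[25, 25, 25], [14, 18, 15], [28, 27, 29], [25, 24, 23], [23, 22, 23], [23, 17, 17], [24, 21, 22], [33, 28, 31], [21, 19, 21], [25, 25, 21], [30, 25, 24], [27, 26, 22], [25, 21, 22], [22, 22, 18], [27, 26, 24], [30, 22, 24], [25, 20, 23], [25, 24, 20], [36, 27, 24], [57, 35, 25], [68, 33, 13], [66, 27, 10], [69, 35, 15], [73, 45, 28], [101, 92, 87], [128, 126, 126], [128, 125, 127], [129, 129, 129], [130, 129, 130], [117, 115, 115], [80, 77, 81], [73, 73, 73]]
[[313.35177451 214.37068922]
 [313.31961448 417.74672069]] [[415.66885448 257.85014307]
 [416.33233759 252.10232365]
 [416.6366642  249.45779571]
 [416.8200877  247.86140469]
 [417.25049962 244.10802143]]
```

Contact comes with the TCP reading 56, so the shut tips sit about 10 mm behind the TCP and not 22 mm ahead. I'll use that measured value: back off, open, go 20 mm below contact and grip.

move_arm:
  plan:
    - [[0,0,-0.06],[0,0,0],0]
    - [[-0.012,0,-0.1],[0,0,0],0.5]
    - [[-0.012,0,-0.1],[0,0,0],0.5]
    - [[-0.012,0,-0.1],[0,0,0],0.5]
    - [[-0.012,0,-0.1],[0,0,0],0.5]
    - [[-0.012,0,-0.02],[0,0,0],0.5]
    - [[-0.012,0,0.04],[0,0,0],0.5]
    - [[-0.012,0,0.08],[0,0,0],0.5]
    - [[-0.012,0,0.08],[0,0,0],0.5]
    - [[-0.012,0,0.08],[0,0,0],0]
    - [[-0.012,0,0.08],[0,0,0],0]
    - [[-0.012,0,0.08],[0,0,0],0]
    - [[-0.012,0,0.08],[0,0,0],0]
    - [[-0.012,0,0.08],[0,0,0],0]
    - [[-0.012,0,0.08],[0,0,0],0]
  grip_force: 80

```text
time_s: 7.68
tcp_pos: [498.9, 272.2, 36.9]
tool_rot: [0.407, 0.914, 0.0, 0.0]
contact_force: [0.8, -0.5, 1.6]
width: 12.2
grasp_force: 80.1
```

Gripped (width 12.2 mm). Next I'll lift and carry it to above the spindle.

Run:
```python
from h import *
moves([(498.9,272.2,125,132),(562,155,125,152),(625.8,38.5,115,174.5)])
```

```text
[-0.0001, 0.0004, -0.4407] [0.0009, 0.0004, -0.0001] rows>=2.1
[-0.6466, -0.1576, 0.0] [0.0, 0.0, -0.4444] rows>=3.2
[-0.5551, -0.3646, 0.05] [0.0, 0.0, -0.5] rows>=3.2
```

move_arm:
  plan:
    - [[0,0,-0.15],[0,0,0],0]
    - [[0,0,-0.3],[0,0,0],0]
    - [[0,0,-0.44],[0,0,0],0]
    - [[0,0,-0.44],[0,0,0],0]
    - [[-0.2,-0.05,-0.44],[0,0,-0.15],0]
    - [[-0.45,-0.11,-0.44],[0,0,-0.3],0]
    - [[-0.65,-0.16,-0.44],[0,0,-0.44],0]
    - [[-0.65,-0.16,-0.44],[0,0,-0.44],0]

```text
time_s: 8.35
tcp_pos: [565.5, 144.1, 123.2]
tool_rot: [0.247, 0.969, -0.003, 0.001]
contact_force: [1.0, -2.0, -1.5]
width: 12.3
grasp_force: 80.0
```

move_arm:
  plan:
    - [[-0.2,-0.12,0.02],[0,0,-0.16],0]
    - [[-0.4,-0.26,0.04],[0,0,-0.32],0]
    - [[-0.55,-0.36,0.05],[0,0,-0.5],0]
    - [[-0.55,-0.36,0.05],[0,0,-0.5],0]
    - [[-0.55,-0.36,0.05],[0,0,-0.5],0]
    - [[-0.55,-0.36,0.05],[0,0,-0.5],0]
    - [[-0.55,-0.36,0.05],[0,0,-0.5],0]
    - [[-0.55,-0.36,0.05],[0,0,-0.5],0]

```text
time_s: 9.02
tcp_pos: [624.0, 40.8, 114.6]
tool_rot: [0.048, 0.999, 0.0, -0.0]
contact_force: [-0.9, -0.5, -0.4]
width: 12.1
grasp_force: 80.0
```

Run:
```python
from h import *
s=bot.sense();print(s['time_s'],s['tcp_pos'],s['contact_force'],s['width'],s['joint_positions'].round(2),2*np.degrees(np.arctan2(s['tool_rot'][1],s['tool_rot'][0])))
w=grab('wrist');save(w,'w6');save(grab('scene'),'scene3');save(grab('top'),'top3')
moves([(625.8,38.5,100,174.5)])
h=cv2.cvtColor(w["f"],cv2.COLOR_BGR2HSV);print("bar px",[cv2.connectedComponentsWithStats(cv2.inRange(h,(105,120,40),(125,255,255)))[2].tolist()])
```

```text
9.0167 [623.99038485  40.80364251 114.63046574] [-0.85910596 -0.54808837 -0.41387163] 12.11533279898252 [ 0.44  0.56 -0.79  1.69  0.44  1.08  0.98] 174.4597438353193
[-0.0079, -0.0068, 0.0738] [-0.0001, 0.0004, -0.0017] rows>=0.4
bar px [[[0, 0, 640, 480, 296917], [291, 213, 48, 238, 8552], [267, 304, 5, 14, 41], [574, 442, 66, 38, 1398], [194, 461, 24, 19, 172], [421, 467, 20, 13, 120]]]
```

View pics/w6.png

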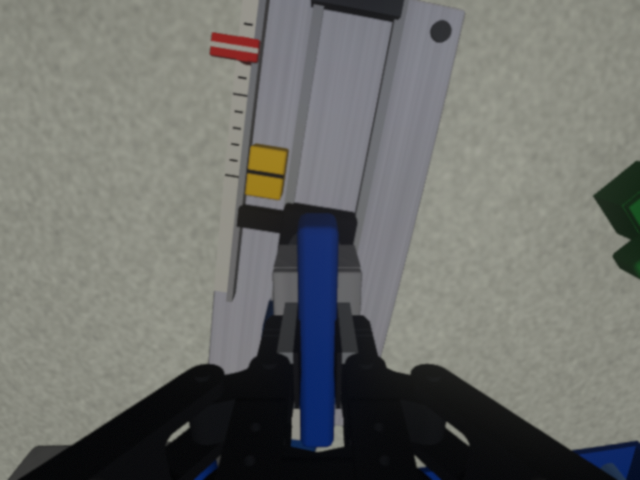

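w6 shows the handle held above the spindle. The rider's line at (267,174) and the clip's white line at (235,47) are clearly in view, so the draw can be measured from this camera.

```bash
cat >> h.py <<'E'
th=np.radians(-14.7);ex=np.array([np.cos(th),np.sin(th)]);ey=np.array([-ex[1],ex[0]]);O=np.array([625.7,38.5])
G=lambda P:np.c_[(P[:,:2]-O)@ex,(P[:,:2]-O)@ey]
def sub(v,lo,hi,box,S=6):
    x0,y0,x1,y1=box;h=cv2.cvtColor(cv2.resize(v["f"][y0:y1,x0:x1],None,fx=S,fy=S,interpolation=cv2.INTER_CUBIC),cv2.COLOR_BGR2HSV)
    return cv2.inRange(h,lo,hi),(lambda p:(np.array(p,float)+.5)/S-.5+[x0,y0])
def big(m):
    n,l,st,c=cv2.connectedComponentsWithStats(m);o=np.argsort(-st[1:,4])+1;return l,o,st,c
def measure(v,rb,cb):
    # line = midpoint of the two colour halves' facing gap: rect of closed colour area minus colour
    out=[]
    for lo,hi,box,z in(((18,120,50),(36,255,255),rb,32),((0,110,50),(9,255,255),cb,38)):
        m,f=sub(v,lo,hi,box)
        if lo[0]==0: m|=sub(v,(170,110,50),(180,255,255),box)[0]
        l,o,st,c=big(m); 
        P=[G(plane(v,f(np.argwhere(l==i)[:,::-1]),z)) for i in o[:2]]
        if P[0][:,0].mean()>P[1][:,0].mean():P=P[::-1]
        # facing edges per strip along y
        ys=np.linspace(*np.percentile(np.r_[P[0][:,1],P[1][:,1]],[20,80]),8);L=[]
        for a,b in zip(ys[:-1],ys[1:]):
            q=[p[(p[:,1]>=a)&(p[:,1]<b),0] for p in P]
            if min(map(len,q))>5:L.append((q[0].max()+q[1].min())/2)
        out.append((np.round(np.median(L),2),np.round(np.std(L),2),[st[i][4]//36 for i in o[:2]],[P[0][:,0].min().round(1),P[1][:,0].max().round(1)]))
    return out
E
python3 - <<'E'
from h import *
w=load('w6');T=w["C"]
s=bot.sense();Rm=R.from_quat(s["tool_rot"]).as_matrix()
P=plane(w,[(318,220),(318,447)],143.7);print("bar ends tool",((P-s["tcp_pos"])@Rm).round(1).tolist())
print(measure(w,(235,135,300,210),(200,25,270,70)))
print(measure(load('w1'),(255,210,315,270),(172,230,206,278)))
E
```

```text
bar ends tool [[48.8, 0.5, -29.0], [-47.1, 0.7, -28.9]]
[(np.float64(-42.96), np.float64(0.02), [np.int32(1003), np.int32(829)], [np.float64(-59.3), np.float64(-28.6)]), (np.float64(-108.81), np.float64(0.02), [np.int32(445), np.int32(411)], [np.float64(-114.7), np.float64(-101.8)])]Traceback (most recent call last):
  File "<stdin>", line 6, in <module>
  File "h.py", line 49, in measure
    if P[0][:,0].mean()>P[1][:,0].mean():P=P[::-1]
                        ~^^^
IndexError: list index out of range
```

move_arm:
  plan:
    - [[-0.008,-0.007,0.03],[0,0,0],0]
    - [[-0.008,-0.007,0.05],[0,0,0],0]
    - [[-0.008,-0.007,0.06],[0,0,0],0]
    - [[-0.008,-0.007,0.06],[0,0,0],0]

```text
time_s: 9.5
tcp_pos: [625.5, 36.8, 101.4]
tool_rot: [0.05, 0.999, -0.0, -0.001]
contact_force: [0.2, -1.0, -1.2]
width: 12.2
grasp_force: 80.0
```

move_arm:
  plan:
    - [[0,0,0.005],[0,0,0],0]
    - [[0,0,0.005],[0,0,0],0]
    - [[0,0,0.005],[0,0,0],0]

```text
time_s: 9.75
tcp_pos: [626.3, 37.0, 101.6]
tool_rot: [0.05, 0.999, -0.0, 0.0]
contact_force: [-0.8, 0.2, -0.9]
width: 12.0
grasp_force: 80.0
```

Run:
```python
from h import *
s=bot.sense();print(s['time_s'],s['tcp_pos'],s['contact_force'],s['qvel'].round(3))
moves([(626.5,38.3,92,174.5)])
```

```text
9.75 [626.27114606  37.01909187 101.57023755] [-0.8142373   0.24179366 -0.88584265] [ 0.    -0.001 -0.    -0.002  0.001 -0.001  0.   ]
[-0.0005, 0.0065, 0.0479] [-0.0, 0.0003, -0.0046] rows>=0.2
```

move_arm:
  plan:
    - [[0,0.0035,0.01],[0,0,0],0]
    - [[0,0.0035,0.02],[0,0,0],0]
    - [[0,0.0035,0.03],[0,0,0],0]
    - [[0,0.0035,0.035],[0,0,0],0]
    - [[0,0.0035,0.035],[0,0,0],0]

```text
time_s: 10.17
tcp_pos: [626.0, 37.6, 94.1]
tool_rot: [0.05, 0.999, -0.0, -0.0]
contact_force: [-0.2, 0.2, -1.4]
width: 11.8
grasp_force: 80.0
```

move_arm:
  plan:
    - [[0,0,0.01],[0,0,0],0]
    - [[0,0,0.02],[0,0,0],0]
    - [[0,0,0.02],[0,0,0],0]

```text
time_s: 10.42
tcp_pos: [627.2, 38.0, 92.4]
tool_rot: [0.05, 0.999, -0.0, 0.001]
contact_force: [-0.1, 0.1, 8.7]
width: 11.8
grasp_force: 81.3
```

move_arm:
  plan:
    - [[0,0,0.01],[0,0,0],0]
    - [[0,0,0.01],[0,0,0],0]

```text
time_s: 10.58
tcp_pos: [628.1, 39.8, 92.3]
tool_rot: [0.05, 0.999, 0.001, 0.002]
contact_force: [-3.3, 1.6, 14.9]
width: 12.5
grasp_force: 82.4
```

Run:
```python
from h import *
s=bot.sense();Rm=R.from_quat(s["tool_rot"]).as_matrix();print(s['tcp_pos'],s['contact_force'],s['torque'].round(2),(Rm.T@s['torque']).round(2),(Rm.T@s['contact_force']).round(1))
w=grab('wrist');save(w,'w7')
P=plane(w,[(318,220),(318,447)],s['tcp_pos'][2]+29);print(((P-s["tcp_pos"])@Rm).round(1).tolist())
h=cv2.cvtColor(w["f"],cv2.COLOR_BGR2HSV);st=cv2.connectedComponentsWithStats(cv2.inRange(h,(105,120,40),(125,255,255)))[2];print(st[st[:,4]>1000])
```

```text
[628.1046946   39.77651411  92.30493721] [-3.3131564   1.56528782 14.94986865] [ 0.21  1.02 -0.03] [-0.11  1.04  0.03] [  3.4   1.3 -15. ]
[[48.4, -0.2, -29.2], [-47.8, -0.1, -28.8]]
[[     0      0    640    480 297943]
 [   297    213     42    239   8443]]
```

The moments suggest the bore is riding the spindle's −x side. I'll ease up, shift about 1 mm toward −x and −y, and press again.

move_arm:
  plan:
    - [[0,0,-0.02],[0,0,0],0]
    - [[0.005,-0.004,-0.02],[0,0,0],0]
    - [[0.005,-0.004,-0.005],[0,0,0],0]
    - [[0.005,-0.004,0.01],[0,0,0],0]
    - [[0.005,-0.004,0.01],[0,0,0],0]

```text
time_s: 11.05
tcp_pos: [626.8, 37.2, 91.7]
tool_rot: [0.05, 0.999, -0.001, 0.002]
contact_force: [-7.5, -3.3, 29.4]
width: 12.1
grasp_force: 84.2
```

Run:
```python
from h import *
s=bot.sense();print(s['tcp_pos'],s['contact_force'],s['torque'].round(2))
```

```text
[626.83181523  37.23062637  91.72740596] [-7.4879333  -3.25820987 29.37090755] [-0.51  2.12  0.09]
```

move_arm:
  plan:
    - [[0,0,-0.03],[0,0,0],0]
    - [[0.008,0.002,-0.03],[0,0,0],0]
    - [[0.008,0.002,-0.02],[0,0,0],0]
    - [[0.008,0.002,-0.01],[0,0,0],0]
    - [[0.008,0.002,-0.01],[0,0,0],0]

```text
time_s: 11.47
tcp_pos: [624.1, 38.1, 88.5]
tool_rot: [0.05, 0.999, 0.001, 0.001]
contact_force: [1.7, 1.2, -1.1]
width: 11.9
grasp_force: 80.1
```

Run:
```python
from h import *
s=bot.sense();print(s['tcp_pos'],s['contact_force'],s['torque'].round(2))
```

```text
[624.11419604  38.14038392  88.47712715] [ 1.70187634  1.16369735 -1.07447882] [ 0.45 -0.28 -0.03]
```

It's on the spindle. I'll continue down.

move_arm:
  plan:
    - [[0,0,0.015],[0,0,0],0]
    - [[0,0,0.03],[0,0,0],0]
    - [[0,0,0.045],[0,0,0],0]
    - [[0,0,0.06],[0,0,0],0]
    - [[0,0,0.07],[0,0,0],0]
    - [[0,0,0.07],[0,0,0],0]

```text
time_s: 11.97
tcp_pos: [623.5, 38.2, 73.7]
tool_rot: [0.05, 0.999, 0.001, -0.0]
contact_force: [1.1, 3.3, -0.6]
width: 11.7
grasp_force: 80.0
```

move_arm:
  plan:
    - [[0,0,0.01],[0,0,0],0]
    - [[0,0,0.015],[0,0,0],0]
    - [[0,0,0.015],[0,0,0],0]

```text
time_s: 12.22
tcp_pos: [624.1, 38.2, 72.8]
tool_rot: [0.05, 0.999, 0.0, 0.001]
contact_force: [-0.2, 2.6, 6.3]
width: 12.4
grasp_force: 81.0
```

Fully seated (z 72.8, with a light upward reaction). First stage of the draw is 40 mm.

move_arm:
  plan:
    - [[0.01,0.0015,0],[0,0,0],0]
    - [[0.03,0.005,0],[0,0,0],0]
    - [[0.05,0.008,0],[0,0,0],0]
    - [[0.07,0.011,0],[0,0,0],0]
    - [[0.09,0.014,0],[0,0,0],0]
    - [[0.11,0.017,0],[0,0,0],0]
    - [[0.13,0.021,0],[0,0,0],0]
    - [[0.15,0.024,0],[0,0,0],0]
    - [[0.17,0.027,0],[0,0,0],0]
    - [[0.19,0.03,0],[0,0,0],0]
    - [[0.198,0.031,0],[0,0,0],0]
    - [[0.198,0.031,0],[0,0,0],0]

```text
time_s: 13.22
tcp_pos: [589.0, 47.2, 73.0]
tool_rot: [0.05, 0.999, 0.001, 0.005]
contact_force: [8.7, 2.2, -1.0]
width: 12.2
grasp_force: 80.2
```

```bash
cat >> h.py <<'E'
def look(n):
    s=bot.sense();w=grab('wrist');save(w,n)
    print(s['time_s'],s['tcp_pos'].round(1),G(s['tcp_pos'][None]).round(1),s['contact_force'].round(1),"proj rider/clip",end=' ')
    h=cv2.cvtColor(w["f"],cv2.COLOR_BGR2HSV);bx=[]
    for m in(cv2.inRange(h,(18,120,50),(36,255,255)),cv2.inRange(h,(0,110,50),(9,255,255))|cv2.inRange(h,(170,110,50),(180,255,255))):
        m[:, 330:]=0;m=cv2.morphologyEx(m,cv2.MORPH_CLOSE,np.ones((9,9)));n_,l,st,c=cv2.connectedComponentsWithStats(m);i=1+np.argmax(st[1:,4]);x,y,a,b=st[i][:4];bx.append((max(x-4,0),max(y-4,0),x+a+4,y+b+4))
    print(bx);r=measure(w,*bx);print(r,"to go",r[0][0]-r[1][0])
E
python3 -c "
from h import *
look('w8')"
```

```text
13.2167 [589.   47.2  73. ] [[-37.7  -0.8]] [ 8.7  2.2 -1. ] proj rider/clip [(np.int32(230), np.int32(163), np.int32(289), np.int32(239)), (np.int32(181), np.int32(96), np.int32(247), np.int32(138))]
[(np.float64(-69.87), np.float64(0.02), [np.int32(1517), np.int32(1194)], [np.float64(-87.6), np.float64(-54.8)]), (np.float64(-108.64), np.float64(0.04), [np.int32(613), np.int32(533)], [np.float64(-115.4), np.float64(-102.8)])] to go 38.769999999999996
```

move_arm:
  plan:
    - [[0.015,0.002,0],[0,0,0],0]
    - [[0.03,0.005,0],[0,0,0],0]
    - [[0.05,0.008,0],[0,0,0],0]
    - [[0.07,0.011,0],[0,0,0],0]
    - [[0.09,0.014,0],[0,0,0],0]
    - [[0.11,0.017,0],[0,0,0],0]
    - [[0.13,0.021,0],[0,0,0],0]
    - [[0.145,0.023,0],[0,0,0],0]
    - [[0.15,0.024,0],[0,0,0],0]
    - [[0.15,0.024,0],[0,0,0],0]

```text
time_s: 14.1
tcp_pos: [561.7, 54.5, 73.1]
tool_rot: [0.05, 0.999, 0.001, 0.007]
contact_force: [12.0, 1.3, -3.8]
width: 11.9
grasp_force: 79.6
```

```bash
python3 -c "
from h import *
look('w9')"
```

```text
14.1 [561.7  54.5  73.1] [[-66.   -0.8]] [12.   1.3 -3.8] proj rider/clip [(np.int32(229), np.int32(163), np.int32(289), np.int32(239)), (np.int32(177), np.int32(155), np.int32(240), np.int32(197))]Traceback (most recent call last):
  File "<string>", line 3, in <module>
    look('w9')
    ~~~~^^^^^^
  File "h.py", line 63, in look
    print(bx);r=measure(w,*bx);print(r,"to go",r[0][0]-r[1][0])
                ~~~~~~~^^^^^^^
  File "h.py", line 49, in measure
    if P[0][:,0].mean()>P[1][:,0].mean():P=P[::-1]
                        ~^^^
IndexError: list index out of range
```

```bash
python3 - <<'E'
s=open('h.py').read()
s=s.replace("""        l,o,st,c=big(m); 
""","""        for k in range(0,160,8):
            lo2=(lo[0],lo[1]+(k if lo[0]==0 else 0),lo[2]+(k//2 if lo[0] else 0));m=sub(v,lo2,hi,box)[0]
            if lo[0]==0: m|=sub(v,(170,)+lo2[1:],(180,255,255),box)[0]
            l,o,st,c=big(m)
            if len(o)>1 and st[o[1]][4]>.4*st[o[0]][4]: break
""")
open('h.py','w').write(s)
E
cat >> h.py <<'E'
def again(n,rb,cb):
    r=measure(load(n),rb,cb);print(n,r,"to go",r[0][0]-r[1][0])
E
python3 - <<'E'
from h import *
again('w8',(230,163,289,239),(181,96,247,138))
again('w9',(229,163,289,239),(177,155,240,197))
again('w6',(235,135,300,210),(200,25,270,70))
E
```

```text
w8 [(np.float64(-69.87), np.float64(0.02), [np.int32(1517), np.int32(1194)], [np.float64(-87.6), np.float64(-54.8)]), (np.float64(-108.64), np.float64(0.04), [np.int32(613), np.int32(533)], [np.float64(-115.4), np.float64(-102.8)])] to go 38.769999999999996
w9 [(np.float64(-97.8), np.float64(0.01), [np.int32(1523), np.int32(1187)], [np.float64(-115.6), np.float64(-82.8)]), (np.float64(-108.53), np.float64(0.02), [np.int32(655), np.int32(459)], [np.float64(-118.7), np.float64(-102.4)])] to go 10.730000000000004
w6 [(np.float64(-42.96), np.float64(0.02), [np.int32(1003), np.int32(829)], [np.float64(-59.3), np.float64(-28.6)]), (np.float64(-108.81), np.float64(0.02), [np.int32(445), np.int32(411)], [np.float64(-114.7), np.float64(-101.8)])] to go 65.85
```

move_arm:
  plan:
    - [[0.01,0.0015,0],[0,0,0],0]
    - [[0.02,0.003,0],[0,0,0],0]
    - [[0.03,0.005,0],[0,0,0],0]
    - [[0.04,0.0065,0],[0,0,0],0]
    - [[0.042,0.0065,0],[0,0,0],0]
    - [[0.042,0.0065,0],[0,0,0],0]

```text
time_s: 14.65
tcp_pos: [554.2, 56.5, 73.1]
tool_rot: [0.05, 0.999, 0.001, 0.007]
contact_force: [13.3, 0.2, -5.4]
width: 12.1
grasp_force: 79.5
```

```bash
python3 -c "
from h import *
look('w10')"
```

```text
14.65 [554.2  56.5  73.1] [[-73.8  -0.8]] [13.3  0.2 -5.4] proj rider/clip [(np.int32(229), np.int32(164), np.int32(289), np.int32(239)), (np.int32(176), np.int32(170), np.int32(239), np.int32(213))]
[(np.float64(-105.42), np.float64(0.02), [np.int32(1519), np.int32(1173)], [np.float64(-123.3), np.float64(-90.5)]), (np.float64(-108.49), np.float64(0.02), [np.int32(667), np.int32(437)], [np.float64(-119.7), np.float64(-102.3)])] to go 3.069999999999993
```

move_arm:
  plan:
    - [[0.005,0.001,0],[0,0,0],0]
    - [[0.01,0.0015,0],[0,0,0],0]
    - [[0.012,0.002,0],[0,0,0],0]
    - [[0.012,0.002,0],[0,0,0],0]

```text
time_s: 15.03
tcp_pos: [552.1, 57.0, 73.1]
tool_rot: [0.05, 0.999, 0.001, 0.007]
contact_force: [14.3, 0.2, -6.6]
width: 12.1
grasp_force: 79.4
```

```bash
python3 -c "
from h import *
look('w11')"
```

```text
15.0333 [552.1  57.   73.1] [[-75.9  -0.8]] [14.3  0.2 -6.6] proj rider/clip [(np.int32(229), np.int32(164), np.int32(289), np.int32(240)), (np.int32(176), np.int32(174), np.int32(239), np.int32(217))]
[(np.float64(-107.53), np.float64(0.03), [np.int32(1519), np.int32(1172)], [np.float64(-125.4), np.float64(-92.6)]), (np.float64(-108.53), np.float64(0.01), [np.int32(667), np.int32(432)], [np.float64(-120.0), np.float64(-102.4)])] to go 1.0
```

move_arm:
  plan:
    - [[0.002,0.0003,0],[0,0,0],0]
    - [[0.0045,0.0007,0],[0,0,0],0]
    - [[0.0045,0.0007,0],[0,0,0],0]
    - [[0.0045,0.0007,0],[0,0,0],0]

```text
time_s: 15.42
tcp_pos: [551.3, 57.2, 73.1]
tool_rot: [0.05, 0.999, 0.001, 0.007]
contact_force: [14.4, 1.1, -6.0]
width: 11.6
grasp_force: 79.4
```

```bash
python3 -c "
from h import *
look('w12')"
```

```text
15.4167 [551.3  57.2  73.1] [[-76.7  -0.8]] [14.4  1.1 -6. ] proj rider/clip [(np.int32(229), np.int32(164), np.int32(289), np.int32(240)), (np.int32(176), np.int32(175), np.int32(238), np.int32(218))]
[(np.float64(-108.33), np.float64(0.03), [np.int32(1520), np.int32(1173)], [np.float64(-126.2), np.float64(-93.4)]), (np.float64(-108.55), np.float64(0.02), [np.int32(669), np.int32(427)], [np.float64(-120.1), np.float64(-102.5)])] to go 0.21999999999999886
```

The rider's line is within about 0.2 mm of the clip's line. Holding for 1.5 s, then easing home slowly.

move_arm:
  plan:
    - [[0,0,0],[0,0,0],0]
    - [[0,0,0],[0,0,0],0]
    - [[0,0,0],[0,0,0],0]
    - [[0,0,0],[0,0,0],0]
    - [[0,0,0],[0,0,0],0]
    - [[0,0,0],[0,0,0],0]
    - [[0,0,0],[0,0,0],0]
    - [[0,0,0],[0,0,0],0]
    - [[0,0,0],[0,0,0],0]
    - [[0,0,0],[0,0,0],0]
    - [[0,0,0],[0,0,0],0]
    - [[0,0,0],[0,0,0],0]
    - [[0,0,0],[0,0,0],0]
    - [[0,0,0],[0,0,0],0]
    - [[0,0,0],[0,0,0],0]
    - [[0,0,0],[0,0,0],0]
    - [[0,0,0],[0,0,0],0]
    - [[0,0,0],[0,0,0],0]

```text
time_s: 16.97
tcp_pos: [551.3, 57.2, 73.1]
tool_rot: [0.05, 0.999, 0.001, 0.007]
contact_force: [14.3, 0.3, -6.6]
width: 12.2
grasp_force: 79.4
```

move_arm:
  plan:
    - [[-0.005,-0.001,0],[0,0,0],0]
    - [[-0.015,-0.002,0],[0,0,0],0]
    - [[-0.025,-0.004,0],[0,0,0],0]
    - [[-0.035,-0.0055,0],[0,0,0],0]
    - [[-0.045,-0.007,0],[0,0,0],0]
    - [[-0.055,-0.0085,0],[0,0,0],0]
    - [[-0.065,-0.01,0],[0,0,0],0]
    - [[-0.075,-0.012,0],[0,0,0],0]
    - [[-0.085,-0.0135,0],[0,0,0],0]
    - [[-0.095,-0.015,0],[0,0,0],0]
    - [[-0.105,-0.0165,0],[0,0,0],0]
    - [[-0.115,-0.018,0],[0,0,0],0]
    - [[-0.125,-0.02,0],[0,0,0],0]
    - [[-0.135,-0.0215,0],[0,0,0],0]
    - [[-0.145,-0.023,0],[0,0,0],0]
    - [[-0.155,-0.0245,0],[0,0,0],0]
    - [[-0.165,-0.026,0],[0,0,0],0]
    - [[-0.175,-0.0275,0],[0,0,0],0]
    - [[-0.185,-0.029,0],[0,0,0],0]
    - [[-0.195,-0.031,0],[0,0,0],0]

```text
time_s: 18.63
tcp_pos: [587.1, 47.8, 73.1]
tool_rot: [0.05, 0.999, 0.001, 0.005]
contact_force: [8.2, 0.8, -0.3]
width: 12.0
grasp_force: 80.1
```

move_arm:
  plan:
    - [[-0.01,-0.0015,0],[0,0,0],0]
    - [[-0.02,-0.003,0],[0,0,0],0]
    - [[-0.03,-0.005,0],[0,0,0],0]
    - [[-0.04,-0.0065,0],[0,0,0],0]
    - [[-0.05,-0.008,0],[0,0,0],0]
    - [[-0.06,-0.0095,0],[0,0,0],0]
    - [[-0.07,-0.011,0],[0,0,0],0]
    - [[-0.08,-0.0125,0],[0,0,0],0]
    - [[-0.09,-0.014,0],[0,0,0],0]
    - [[-0.1,-0.016,0],[0,0,0],0]
    - [[-0.11,-0.0175,0],[0,0,0],0]
    - [[-0.12,-0.019,0],[0,0,0],0]
    - [[-0.13,-0.0205,0],[0,0,0],0]
    - [[-0.14,-0.022,0],[0,0,0],0]
    - [[-0.15,-0.024,0],[0,0,0],0]
    - [[-0.16,-0.0255,0],[0,0,0],0]
    - [[-0.165,-0.026,0],[0,0,0],0]
    - [[-0.17,-0.027,0],[0,0,0],0]
    - [[-0.17,-0.027,0],[0,0,0],0]

```text
time_s: 20.22
tcp_pos: [618.4, 39.5, 73.0]
tool_rot: [0.05, 0.999, 0.0, 0.003]
contact_force: [4.9, 1.3, 2.9]
width: 12.2
grasp_force: 80.7
```

```bash
python3 -c "
from h import *
look('w13')"
```

```text
20.2167 [618.4  39.5  73. ] [[-7.3 -0.9]] [4.9 1.3 2.9] proj rider/clip [(np.int32(245), np.int32(14), np.int32(308), np.int32(98)), (np.int32(185), np.int32(24), np.int32(254), np.int32(70))]
[(np.float64(-108.55), np.float64(0.02), [np.int32(1646), np.int32(1598)], [np.float64(-123.3), np.float64(-93.6)]), (np.float64(-108.81), np.float64(0.03), [np.int32(680), np.int32(637)], [np.float64(-114.7), np.float64(-101.9)])] to go 0.2600000000000051
```

move_arm:
  plan:
    - [[-0.005,-0.001,0],[0,0,0],0]
    - [[-0.01,-0.0015,0],[0,0,0],0]
    - [[-0.015,-0.0025,0],[0,0,0],0]
    - [[-0.02,-0.003,0],[0,0,0],0]
    - [[-0.025,-0.004,0],[0,0,0],0]
    - [[-0.03,-0.005,0],[0,0,0],0]
    - [[-0.032,-0.005,0],[0,0,0],0]
    - [[-0.032,-0.005,0],[0,0,0],0]

```text
time_s: 20.93
tcp_pos: [623.2, 38.2, 72.8]
tool_rot: [0.05, 0.999, 0.0, 0.002]
contact_force: [3.6, 2.5, 6.2]
width: 12.1
grasp_force: 81.3
```

move_arm:
  plan:
    - [[-0.003,-0.0005,0],[0,0,0],0]
    - [[-0.006,-0.001,0],[0,0,0],0]
    - [[-0.01,-0.0015,0],[0,0,0],0]
    - [[-0.01,-0.0015,0],[0,0,0],0]
    - [[-0.01,-0.0015,0],[0,0,0],0]

```text
time_s: 21.35
tcp_pos: [623.4, 38.2, 72.8]
tool_rot: [0.05, 0.999, -0.0, -0.0]
contact_force: [0.7, 2.1, 9.8]
width: 12.4
grasp_force: 81.6
```

move_arm:
  plan:
    - [[-0.003,0,0],[0,0,0],0]
    - [[-0.006,0,0],[0,0,0],0]
    - [[-0.006,0,-0.004],[0,0,0],0]
    - [[-0.006,0,-0.004],[0,0,0],0]

```text
time_s: 21.68
tcp_pos: [623.5, 38.1, 72.8]
tool_rot: [0.05, 0.999, -0.0, -0.001]
contact_force: [-1.0, 2.2, 7.5]
width: 12.3
grasp_force: 81.3
```

```bash
python3 -c "
from h import *
look('w14')
# slide tab edge profile: gauge-x scan at y=-48,z=27 in before/after pictures
for n in('w6','w14'):
    v=load(n);g=cv2.cvtColor(v['f'],cv2.COLOR_BGR2GRAY)
    X=np.arange(-32,2,1.);P=np.array([np.r_[O+x*ex-36*ey,27] for x in X]);q=proj(v,P)
    print(n,cv2.remap(g,q[:,0].astype('f4')[None],q[:,1].astype('f4')[None],1)[0].tolist())
"
```

```text
21.6833 [623.5  38.1  72.8] [[-2.  -0.9]] [-1.   2.2  7.5] proj rider/clip [(np.int32(246), np.int32(3), np.int32(310), np.int32(88)), (np.int32(187), np.int32(12), np.int32(256), np.int32(60))]
[(np.float64(-108.55), np.float64(0.02), [np.int32(1635), np.int32(1634)], [np.float64(-123.3), np.float64(-93.2)]), (np.float64(-108.84), np.float64(0.02), [np.int32(715), np.int32(634)], [np.float64(-114.7), np.float64(-101.0)])] to go 0.29000000000000625
w6 [121, 121, 121, 119, 111, 114, 126, 129, 129, 126, 102, 55, 29, 27, 28, 29, 29, 29, 29, 28, 28, 28, 28, 29, 28, 43, 88, 120, 128, 128, 127, 128, 128, 128]
w14 [132, 131, 131, 131, 130, 131, 131, 131, 131, 128, 97, 41, 27, 25, 28, 29, 28, 27, 27, 28, 27, 27, 28, 27, 27, 29, 63, 115, 129, 129, 129, 129, 130, 129]
```

The slide is home: its tab edge is at the same place as before the draw, within about 0.3 mm. Releasing and lifting clear.

move_arm:
  plan:
    - [[-0.002,0,-0.008],[0,0,0],0]
    - [[-0.002,0,-0.008],[0,0,0],0.15]
    - [[-0.002,0,-0.008],[0,0,0],0.35]
    - [[-0.002,0,-0.008],[0,0,0],0.5]
    - [[-0.002,0,-0.008],[0,0,0],0.5]
    - [[-0.002,0,-0.008],[0,0,0],0.5]
    - [[0,0,-0.05],[0,0,0],0.5]
    - [[0,0,-0.12],[0,0,0],0.5]
    - [[0,0,-0.25],[0,0,0],0.5]
    - [[0,0,-0.4],[0,0,0],0.5]
    - [[0,0,-0.4],[0,0,0],0.5]
    - [[0,0,-0.4],[0,0,0],0.5]

```text
time_s: 22.73
tcp_pos: [626.8, 37.9, 155.9]
tool_rot: [0.05, 0.999, 0.0, 0.003]
contact_force: [0.5, -0.4, 0.3]
width: 42.9
grasp_force: 0.0
```

Run:
```python
from h import *
look('w15')
w=load('w15');h=cv2.cvtColor(w["f"],cv2.COLOR_BGR2HSV);n,l,st,c=cv2.connectedComponentsWithStats(cv2.inRange(h,(105,120,40),(125,255,255)))
i=min((k for k in range(1,n) if st[k][4]>1500),key=lambda k:abs(c[k][0]-320));bx=cv2.boxPoints(cv2.minAreaRect(np.argwhere(l==i)[:,::-1].astype(np.float32)))
P=plane(w,bx,102);print(st[i],P.round(1).tolist(),P.mean(0),np.linalg.norm(np.diff(P,axis=0),axis=1))
g=cv2.cvtColor(w['f'],cv2.COLOR_BGR2GRAY);q=proj(w,np.array([np.r_[O+x*ex-36*ey,27] for x in np.arange(-32,2,1.)]))
print(cv2.remap(g,q[:,0].astype('f4')[None],q[:,1].astype('f4')[None],1)[0].tolist())
```

```text
22.7333 [626.8  37.9 155.9] [[ 1.2 -0.3]] [ 0.5 -0.4  0.3] proj rider/clip [(np.int32(266), np.int32(28), np.int32(313), np.int32(89)), (np.int32(226), np.int32(34), np.int32(277), np.int32(68))]
[(np.float64(-108.59), np.float64(0.02), [np.int32(797), np.int32(793)], [np.float64(-123.2), np.float64(-93.5)]), (np.float64(-108.88), np.float64(0.02), [np.int32(322), np.int32(298)], [np.float64(-114.7), np.float64(-101.9)])] to go 0.28999999999999204
[ 261  172   79  237 6855] [[718.9, -9.7, 102.0], [572.3, 30.1, 102.0], [580.5, 63.3, 102.0], [730.7, 31.4, 102.0]] [650.58044791  28.76033817 102.        ] [152.01598028  34.13267713 153.54439134]
[127, 126, 127, 126, 126, 126, 127, 126, 126, 125, 107, 66, 34, 30, 31, 31, 31, 30, 30, 31, 30, 30, 30, 31, 34, 60, 100, 121, 125, 125, 125, 125, 126, 125]
```

Run:
```python
from h import *
w=load('w15');h=cv2.cvtColor(w["f"],cv2.COLOR_BGR2HSV);m=cv2.inRange(h,(105,120,40),(125,255,255))
for r in(174,180,200,240):
    c=np.where(m[r,261:360])[0]+261;P=plane(w,[(c[0],r),(c[-1],r)],102);print(r,c[[0,-1]],P.round(1).tolist(),np.linalg.norm(P[1]-P[0]).round(1))
c0=np.array([625.3,38.4,102]);d=np.array([-.995,.096,0]);print(proj(w,[c0+47.5*d,c0]).round(0).tolist())
print(bot.job_done())
```

```text
174 [307 326] [[576.3, 37.2, 102.0], [577.3, 47.1, 102.0]] 9.9
180 [305 328] [[579.3, 35.9, 102.0], [580.5, 47.8, 102.0]] 12.0
200 [304 329] [[589.9, 34.2, 102.0], [591.2, 47.4, 102.0]] 13.3
240 [306 328] [[612.3, 32.8, 102.0], [613.5, 44.8, 102.0]] 12.1
[[318.0, 176.0], [318.0, 261.0]]
the job is handed in; nothing more can be done
None
```

The job is handed in: the rider's line measures about 0.3 mm short of the clip's line, the draw was held about 1.5 s without overshoot, the slide was eased back home, and the handle is seated on the spindle with the gripper clear.

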